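Free the safety hook and open the component test box

TASK

Open the grey test box on the bench so that the part inside can be reached. Draw its door forward by the handle until the safety hook inside holds it ajar, reach down through the gap behind the door, press the sprung plastic hook down just far enough to slip under its catch while drawing the door on, then swing the door wide open. Be gentle: the hook breaks if it is pushed with more than 15 N or pulled against its catch with more than 30 N; and leave the other things on the bench where they are.

Things in the scene. Friction and masses are not known exactly. Their poses are not given: they have to be found in the camera images.
- cabinet: Grey sheet-steel test box, 210 mm wide, 180 mm deep, 212 mm high, fixed to the bench. Origin: centre of its underside on the bench. x points from its front to its back, y to its left as seen from the robot, z up. Its open front lies at x = -90 mm, with the door in front of it; the flat top is at z = 212 mm.
- door (a joint): Door angle (rad): 0 shut, grows as it swings towards the robot, up to 1.95. Upright hinge at the box's left (+y) front edge, stiff enough that the door stays where it is left (about 1.5 N at the handle moves it). The hook stops it at about 0.27; with the hook held down it passes the catch and is free from about 0.40 on.
- hook_mount: The mount of the black plastic hook, fixed in the door; carries the hook. The door is 210 mm wide, 20 mm thick, 196 mm high, its top edge level with the box's top. Origin: on the hinge line at the door's lower edge, in the plane of its outer face; x points through the door into the box (back face at x = 20 mm), y along the door (free edge at y = -210 mm), z up (top edge at 196 mm).
- door_hinge (a point): Point on the vertical hinge line, level with the top edge of the door; moves with the box only.
- handle_grip (a point): Point on the handle, an upright steel bar about 10 mm thick, 35 mm in front of the door's outer face and 180 mm from the hinge. The bar reaches from 12 to 102 mm below the door's top edge; this point is 30 mm below that edge. It can be pinched from above, one finger on its left and one on its right.
- gap_point (a point): Point level with the door's top edge, 11 mm behind its back face, 130 mm from the hinge; moves with the door. Straight below it is the thumb ridge of the hook: a sprung plastic arm, 12 mm wide, that comes out of a slot in the door's back 80 mm from the free edge, runs 124 mm into the box and ends in an upturned barb.
- ridge_mid (a point): 30 mm below gap_point: mean height of the top of the hook's round thumb ridge (10 mm thick, 16 mm long along the door). The hook is screwed to the door through slotted holes, so the ridge really lies anywhere up to 9 mm above or below this point and must be felt for.
- hook_root (a point): Point on the hook's mean pivot line inside the door, 33 mm below its top edge, 6 mm in from its back face. A spring holds the hook up: about 6 N on the ridge starts it, about 10 N takes it to its hard stop, 4 mm down. 0.5 mm of travel at the ridge (hook fitted lowest) to 3.2 mm (fitted highest) lets the barb pass under the catch.
- catch: The catch: steel angle under the box's top, 65 mm inside the open front, its lip 70 mm wide, 4 mm thick, sloping down and back to 25 mm below the top. The barb holds behind it; a hook under pull is harder to press, so ease the door back a few mm first. With the door on its hook the gap between the door's back and the front edge of the box's top is about 36 mm at the hook. Pose: that of the box.
- multimeter: Hand multimeter, 150 x 70 x 38 mm, lying on the bench to the left of the box; a bystander. Origin: centre of its underside.
- clip_bin: Open-fronted parts bin, 132 x 106 x 56 mm, on the right of the box; a bystander. Origin: centre of its underside.
- nut_driver: Nut driver, 197 mm long, handle 28 mm thick, lying on the right; a bystander. Origin: centre of its underside.
- spare_thermostat: Small snap thermostat on a strap, 25 x 50 x 28 mm, lying on the left; a bystander. Origin: centre of its underside.

How it is judged:
By the outcome, as a careful person would: the job done as asked, in the order asked, and still so for the second after the job is handed in, with the robot touching nothing.
It also fails if it takes over 61 s, if anything falls off the work surface, if the arm or the gripper's body presses on something with over 40 N, if the wrist force passes 120 N, or if a joint passes its speed limit or range.

ROBOT

A 7-joint arm with a two-finger parallel gripper is mounted at the origin on the work surface; the furniture and walls round the work are solid. World frame = base frame: x ahead of the robot, y to its left, z up, the work surface at z = 0. Lengths are in mm, angles in rad, forces in N, time in s.
With the tool pointing down it reaches from about 425 to 1025 mm from the base axis. Payload 3.6 kg.
Tool frame: the origin (TCP) lies at the very end of the fingers, on their centre line; the grasp point (between the pads) lies 19 mm behind it; z points along the fingers, y is the line along which they close (so a half turn about z gives the same grasp; the last joint's range is limited). The gripper opens to 85 mm and grips with 20 to 120 N. Pads are 22 mm wide; open, the fingers measure 114 mm over their backs; the gripper's body (76 mm by 85 mm) begins 54 mm behind the grasp point. The pads swing forward as they close: fully open they stand 13 mm farther back than shut.
Start: joints at [-1.286, 0.591, 0.048, 1.609, -0.033, 0.943, -0.034], TCP at [267.431, 673.877, 231.302] pointing down, gripper open.
Joint ranges: [-2.69, 2.69], [-0.47, 2.24], [-1.27, 1.36], [0.19, 2.51], [-1.53, 4.68], [0.08, 2.07], [-3.09, 3.09]. Speed limits (rad/s): [2.57, 2.57, 3.14, 3.14, 3.14, 3.14, 3.14].

INTERFACE

Orientations are given as a rotation vector (axis times angle).
In Python, from rig import env, capture, ticket, search_frame, pinpoint gives the robot as it stands.
- The arm moves only by the tool play_rows, never from a script. Its argument "motion" is a list of rows, each a list of 7 numbers: the shift along the tool's x, y, z in parts of the range, where 1.0 means 100 cm, then the turn, a rotation vector about the tool's x, y, z in normalised numbers (1 is 120 degrees), then the opening, from -1 (shut) to 1 (fully open). In form: [[dx, dy, dz, rx, ry, rz, grip], ...]. A call has 1 to 20 rows; each row is the pose to reach, as a shift and turn from the pose commanded when the call began, along the tool's axes at that moment; what a row does not reach only later rows make up. A row lasts 1/10 s, in which the tool goes at most 50 mm and 8.59 degrees, less where a joint would pass 70% of its speed; a pose out of reach is approached as far as the arm can. No shift or turn number may pass 1 either way. A call with a gripper value outside its range is refused whole. The fingers move at their own pace and stop on an object; "newtons" is the grip in N (left out, the last holds). Time passes only in rows, so rows that repeat a pose let the fingers close. It gives the time, the measured TCP pose, the force, the opening and the grip force at its end, in the units of the state.
- env.read_state(): the state, without advancing time (a new reading comes with each control period).
- capture(name): name is "side" or "top"; returns a dict with "img" (384x512x3 uint8, blue, green, red), "mtx" (3x3 intrinsics, pixels), "extrinsics" (4x4, takes a point from world to camera coordinates). Camera axes: x right, y up, looking along -z (the intrinsics and any distortion apply to the point x, -y, -z); pixel columns grow to the right and rows downward; lengths in mm; the calibration is good to about 2 mm. A picture is of the moment at which its call begins. There is no depth.
- ticket.finish_job(): hands the job in; it is judged then, once.
Trained networks look in a picture, given as the dict that the camera call returned (one of the last four; its "shot" number tells which), for a name from the list of things; names that differ only in an ending like _2 or _b are one class to them, and where a whole thing is asked for, a point or a joint stands for the part that bears it (a point fixed in the world has none). Each returns a list of dicts, best first, with "p" (0 to 1); they miss things now and then, are a little off and sometimes report something else, mostly with a low value. They report only what shows in the picture. A call takes as long as a camera call.
- search_frame(picture, target): "location" ([x, y, z] in mm, in the coordinates of the camera as it stood for that picture, good to about 4 mm: the middle of the surface that is visible of it).
- pinpoint(picture, target): "location" ([x, y, z] in mm, in the coordinates of the camera as it stood for that picture, good to about 4 mm: a listed point, or the origin of a listed thing).
The state is a dict: "clock": time; "q": joint angles; "qvel": joint speeds; "joint_efforts": joint torques, N m; "tcp_pos": TCP position; "orientation": TCP orientation; "ft_force": force on the tool from outside, world axes, zero at the start; "wrist_torque": the same for the moment, N m; "opening": finger opening in mm; "grip_force": force on a finger pad.
Only numpy, scipy, OpenCV 4.12 (cv2) and the standard library are available. Lean on these libraries where they do the work, as an engineer would, in place of code of your own. Each camera call takes 0.05 s, during which the arm holds its last target. There are 200 camera calls.

## Working session

There is one attempt and no reset: what is moved stays moved. The work goes in short steps, Python scripts to look and compute and a tool call to move; the robot and the scene stay as the last step left them, time stands still between calls to the robot, and variables do not carry over. Pictures are saved under pics/ and viewed, at most 10 in all, crops included, and the job is handed in when it is done.

Besides the shell and the picture viewer there is one more tool, called after "Emit:" as name([rows], argument=value, ...), one row to a line, values as JSON. play_rows: Moves the arm, as the interface text tells. Its arguments: {"type":"object","properties":{"motion":{"type":"array","items":{"type":"array","items":{"type":"number"}}},"newtons":{"type":"number"}},"required":["motion"]}

```bash
mkdir -p pics; ls; cat > h.py <<'E'
import numpy as np, cv2
from scipy.spatial.transform import Rotation as R
from rig import env, capture, ticket, search_frame, pinpoint
def toworld(pic,p):
    E=np.array(pic["extrinsics"]); return (np.linalg.inv(E)@np.r_[p,1])[:3]
def look(names,cams=("side","top")):
    for c in cams:
        pic=capture(c)
        for n in names:
            r=pinpoint(pic,n)[:2]
            print(c,n,[(round(d["p"],2),toworld(pic,d["location"]).round(0).tolist()) for d in r])
def save(c,f):
    pic=capture(c); cv2.imwrite("pics/"+f,pic["img"]); return pic
E
python3 - <<'E'
from h import *
save("side","s0.png");save("top","t0.png")
look(["cabinet","door_hinge","handle_grip","gap_point","ridge_mid","hook_mount","multimeter","clip_bin","nut_driver","spare_thermostat"])
print(env.read_state())
E
```

```text
pics
side cabinet [(0.7, [719.0, 50.0, 2.0])]
side door_hinge [(0.97, [606.0, 154.0, 214.0])]
side handle_grip [(0.73, [723.0, 50.0, -1.0]), (0.55, [573.0, -24.0, 180.0])]
side gap_point []
side ridge_mid []
side hook_mount []
side multimeter [(0.83, [573.0, 386.0, 5.0])]
side clip_bin [(0.87, [692.0, -331.0, 5.0])]
side nut_driver [(0.9, [431.0, -343.0, -1.0])]
side spare_thermostat [(0.47, [437.0, 302.0, 2.0])]
top cabinet []
top door_hinge [(0.9, [614.0, 161.0, 211.0]), (0.2, [574.0, -27.0, 184.0])]
top handle_grip [(0.75, [570.0, -24.0, 182.0])]
top gap_point []
top ridge_mid []
top hook_mount [(0.73, [689.0, -330.0, -0.0])]
top multimeter [(0.86, [575.0, 383.0, 2.0]), (0.5, [690.0, -331.0, 1.0])]
top clip_bin [(0.84, [692.0, -331.0, 0.0]), (0.63, [430.0, -344.0, -1.0])]
top nut_driver [(0.88, [432.0, -345.0, 2.0])]
top spare_thermostat [(0.57, [432.0, 301.0, -0.0]), (0.33, [692.0, -330.0, 1.0])]
{'clock': 1.2, 'q': array([-1.28651932,  0.59118728,  0.04836164,  1.60851451, -0.03328971,
        0.94268765, -0.03367358]), 'qvel': array([-0.0001086 , -0.00015547, -0.00015603, -0.00049416,  0.00101197,
        0.00188556,  0.00106106]), 'joint_efforts': array([-3.81624614e-04, -5.48646104e+01,  1.54623426e+00, -1.98535073e+01,
        9.46781714e-03,  1.61826283e-03,  6.47039542e-06]), 'tcp_pos': array([267.39658352, 673.88586319, 231.30519586]), 'orientation': array([5.89736171e-01, 3.08573008e+00, 9.73736126e-06]), 'ft_force': array([ 0.72166505, -0.34447472, -0.34444557]), 'wrist_torque': array([-0.00575924,  0.03177528, -0.01116406]), 'grip_force': 0.0, 'opening': 85.42796837124511}
```

View pics/s0.png

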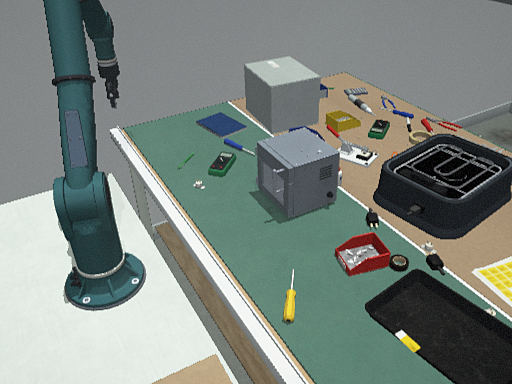

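View pics/t0.png

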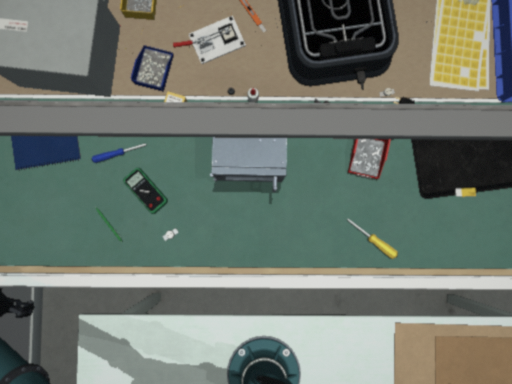

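The side view shows the closed grey box around pixels (300,170), with its handle at (283,190). The top view shows its front edge at row 178, with the handle at (277,183). The bystanders are well clear. I'll average several shots to get the pose.

```bash
python3 - <<'E'
from h import *
A={}
for k in range(6):
  for c in("side","top"):
    pic=capture(c)
    for n in("cabinet","door_hinge","handle_grip"):
        for d in pinpoint(pic,n):
            w=toworld(pic,d["location"])
            if d["p"]>.5 : A.setdefault((c,n),[]).append(w.round(0).tolist())
for k,v in A.items(): print(k,v)
# reproject nominal
T=np.array([719,50,0.])
for c in("side","top"):
    pic=capture(c);E=np.array(pic["extrinsics"]);K=np.array(pic["mtx"])
    im=pic["img"].copy()
    big=cv2.resize(im,None,fx=4,fy=4,interpolation=cv2.INTER_CUBIC)
    def px(p):
        q=(E@np.r_[p,1])[:3]; q=np.array([q[0],-q[1],-q[2]]); u=K@q; return u[:2]/u[2]
    for p in ([-110,105,212],[-110,-105,212],[-90,105,212],[-90,-105,212],[90,105,212],[90,-105,212],[-145,-75,200]):
        u=px(T+p); cv2.circle(big,tuple(int(x) for x in (u*4+2)),3,(0,0,255),1)
    o=px(T+np.array([-90,0,200]))*4
    x,y=int(o[0]-250),int(o[1]-200)
    cv2.imwrite(f"pics/{c}1.png",big[max(y,0):y+400,max(x,0):x+500])
    print(c,"cam pos",np.linalg.inv(E)[:3,3].round(0),K[0,0], "crop",x,y)
s=env.read_state();print(s["tcp_pos"],R.from_rotvec(s["orientation"]).as_matrix().round(3))
E
```

```text
('side', 'cabinet') [[722.0, 50.0, 2.0], [721.0, 51.0, -1.0], [723.0, 49.0, -0.0], [721.0, 51.0, 1.0], [723.0, 52.0, 1.0], [723.0, 51.0, -1.0]]
('side', 'handle_grip') [[574.0, -24.0, 179.0], [575.0, -26.0, 177.0], [572.0, -25.0, 178.0], [572.0, -25.0, 180.0], [574.0, -24.0, 178.0], [692.0, -332.0, 3.0], [571.0, -26.0, 180.0]]
('top', 'door_hinge') [[615.0, 156.0, 212.0], [612.0, 157.0, 211.0], [618.0, 157.0, 212.0], [615.0, 155.0, 214.0], [614.0, 157.0, 212.0], [615.0, 155.0, 211.0]]
('top', 'handle_grip') [[574.0, -27.0, 182.0], [574.0, -26.0, 184.0], [573.0, -25.0, 183.0], [570.0, -29.0, 182.0], [574.0, -25.0, 178.0], [572.0, -25.0, 181.0]]
('side', 'door_hinge') [[607.0, 155.0, 215.0], [606.0, 153.0, 213.0], [606.0, 155.0, 214.0], [607.0, 158.0, 216.0], [603.0, 154.0, 215.0], [575.0, 385.0, 4.0]]
side cam pos [  -98. -1124.  1017.] 478.569395045462 crop 858 422
top cam pos [ 458.   37. 1590.] 493.0783106910287 crop 743 469
[267.42634892 673.89308937 231.32169734] [[-0.929  0.369  0.   ]
 [ 0.369  0.929  0.   ]
 [-0.     0.    -1.   ]]
```

```bash
cd pics; python3 -c "
import cv2,numpy as np
a=cv2.imread('side1.png');b=cv2.imread('top1.png');h=min(a.shape[0],b.shape[0]);print(a.shape,b.shape)
c=np.hstack([a[:h,50:450],b[:h,50:450]]);cv2.imwrite('c1.png',c)"
```

```text
(400, 500, 3) (400, 500, 3)
```

View pics/c1.png

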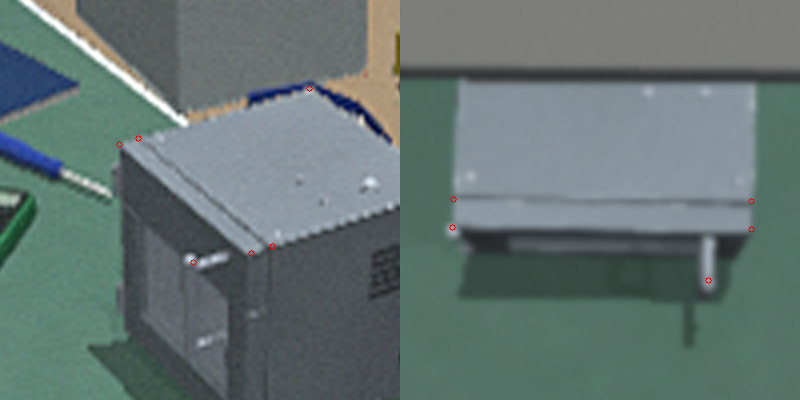

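Reprojecting the box at about (720,49) matches both images, with yaw near zero. I'll write a small planning helper and then approach above the handle.

```bash
cat >> h.py <<'E'
HINGE=np.array([610.5,155.]); YAW=-0.01
def doorpt(phi,r,off):   # world xy of point r along door, off behind outer face (neg = in front)
    a=YAW-phi; c,s=np.cos(a),np.sin(a)
    return HINGE+np.array([c*off+s*r, s*off-c*r])
def rows(cmd,tg):
    """cmd=(x,y,z,psi) commanded, psi=world angle of tool y (deg); tg list of same -> rows"""
    x,y,z,p=cmd; a=np.radians(p); yt=np.array([np.cos(a),np.sin(a)]); xt=np.array([-yt[1],yt[0]])
    for X,Y,Z,P in tg:
        d=np.array([X-x,Y-y]); print([round(float(v),4) for v in (d@xt/1e3,d@yt/1e3,(z-Z)/1e3,0,0,p-P)])
def meas():
    s=env.read_state(); m=R.from_rotvec(s["orientation"]).as_matrix()
    return (*s["tcp_pos"],np.degrees(np.arctan2(m[1,1],m[0,1])))
E
python3 - <<'E'
from h import *
m=meas();print(m, doorpt(0,180,-35))
rows(m,[(573,-25.5,265,89.4),(573,-25.5,163,89.4)])
E
```

```text
(np.float64(267.42634891533345), np.float64(673.8930893720174), np.float64(231.3216973430726), np.float64(68.35598948548508)) [573.70177999 -24.64100591]
[-0.542, -0.5374, -0.0337, 0.0, 0.0, -21.044]
[-0.542, -0.5374, 0.0683, 0.0, 0.0, -21.044]
```

The rows are not in the units I measure in: turns go in shares of 120 degrees. I convert before sending: -21 degrees / 120 = -0.175.

Emit:
play_rows([
  [0,0,-0.034,0,0,0,0],
  [-0.542,-0.5374,-0.0337,0,0,-0.175,0],
  [-0.542,-0.5374,-0.0337,0,0,-0.175,0],
  [-0.542,-0.5374,-0.0337,0,0,-0.175,0],
  [-0.542,-0.5374,-0.0337,0,0,-0.175,0],
  [-0.542,-0.5374,-0.0337,0,0,-0.175,0],
  [-0.542,-0.5374,-0.0337,0,0,-0.175,0],
  [-0.542,-0.5374,-0.0337,0,0,-0.175,0],
  [-0.542,-0.5374,-0.0337,0,0,-0.175,0],
  [-0.542,-0.5374,-0.0337,0,0,-0.175,0],
  [-0.542,-0.5374,-0.0337,0,0,-0.175,0],
  [-0.542,-0.5374,-0.0337,0,0,-0.175,0],
  [-0.542,-0.5374,-0.0337,0,0,-0.175,0],
  [-0.542,-0.5374,-0.0337,0,0,-0.175,0],
  [-0.542,-0.5374,-0.0337,0,0,-0.175,0],
  [-0.542,-0.5374,-0.0337,0,0,-0.175,0],
  [-0.542,-0.5374,-0.0337,0,0,-0.175,0],
  [-0.542,-0.5374,-0.0337,0,0,-0.175,0],
  [-0.542,-0.5374,-0.0337,0,0,-0.175,0],
  [-0.542,-0.5374,-0.0337,0,0,-0.175,0],
], newtons=30)

```text
clock: 5.7
tcp_pos: [572.3, -22.8, 264.9]
orientation: [-0.012, -3.141, -0.002]
ft_force: [-0.7, 0.2, -0.4]
opening: 42.5
grip_force: 0.0
```

Emit:
play_rows([
  [0,0,0.02,0,0,0,0],
  [0,0,0.04,0,0,0,0],
  [0,0,0.06,0,0,0,0],
  [0,0,0.08,0,0,0,0],
  [0,0,0.095,0,0,0,0],
  [0,0,0.102,0,0,0,0],
  [0,0,0.102,0,0,0,0],
])

```text
clock: 6.4
tcp_pos: [572.1, -23.8, 162.3]
orientation: [-0.014, -3.139, -0.001]
ft_force: [0.0, 0.0, -0.0]
opening: 42.7
grip_force: 0.0
```

```bash
python3 - <<'E'
from h import *
print(meas(),env.read_state()["ft_force"])
pics=[]
for c in("side","top"):
    pic=capture(c);E=np.array(pic["extrinsics"]);K=np.array(pic["mtx"])
    q=(E@np.array([573,-25,190,1]))[:3]; u=K@np.array([q[0],-q[1],-q[2]]); u=(u[:2]/u[2]).astype(int)
    pics.append(cv2.resize(pic["img"][u[1]-40:u[1]+40,u[0]-40:u[0]+40],(400,400),interpolation=cv2.INTER_CUBIC))
cv2.imwrite("pics/c2.png",np.hstack(pics))
E
```

```text
(np.float64(572.0942297244573), np.float64(-23.795506289173062), np.float64(162.26065138147572), np.float64(89.50515484691357)) [ 0.0121196   0.04769981 -0.00128769]
```

View pics/c2.png

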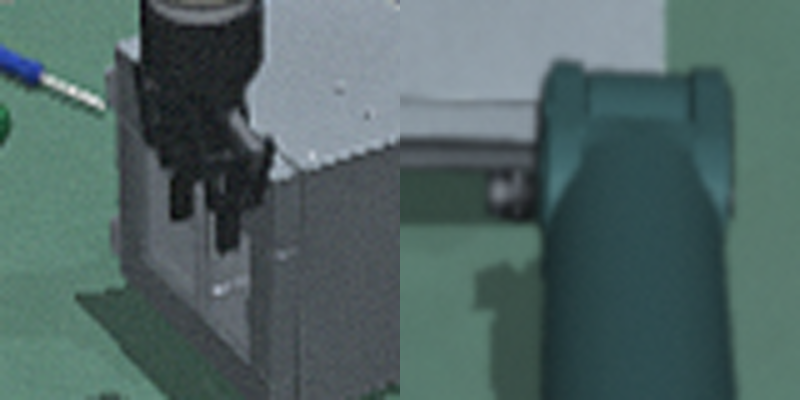

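In the side crop the fingers straddle the handle at about (205,220), clear of the door. Next I'll close them.

Emit:
play_rows([
  [0,0,0,0,0,0,-1],
  [0,0,0,0,0,0,-1],
  [0,0,0,0,0,0,-1],
  [0,0,0,0,0,0,-1],
  [0,0,0,0,0,0,-1],
  [0,0,0,0,0,0,-1],
  [0,0,0,0,0,0,-1],
  [0,0,0,0,0,0,-1],
])

```text
clock: 7.3
tcp_pos: [573.7, -24.9, 163.9]
orientation: [0.017, 3.14, 0.001]
ft_force: [-1.0, 2.9, 5.8]
opening: 10.2
grip_force: 29.5
```

```bash
python3 - <<'E'
from h import *
m=meas();print(m,env.read_state()["ft_force"])
c=(573,-24.,163.,89.4)
# arc of the commanded TCP about hinge
def arc(phis):
    v=np.array([c[0],c[1]])-HINGE
    o=[]
    for f in phis:
        k,s=np.cos(-f),np.sin(-f); o.append((*(HINGE+[k*v[0]-s*v[1],s*v[0]+k*v[1]]),c[2],c[3]-np.degrees(f)))
    return o
rows(c,arc(np.r_[.03:.241:.03,.25,.26,.265,.27,.275,.28,.285,.29,.295,.3]))
E
```

```text
(np.float64(573.7309485638184), np.float64(-24.85393598082051), np.float64(163.87819012666012), np.float64(89.37730087340951)) [-0.95037206  2.93155493  5.80314508]
[0.0054, 0.0011, 0.0, 0.0, 0.0, 1.7189]
[0.0107, 0.0025, 0.0, 0.0, 0.0, 3.4377]
[0.016, 0.0039, 0.0, 0.0, 0.0, 5.1566]
[0.0212, 0.0056, 0.0, 0.0, 0.0, 6.8755]
[0.0264, 0.0073, 0.0, 0.0, 0.0, 8.5944]
[0.0315, 0.0093, 0.0, 0.0, 0.0, 10.3132]
[0.0366, 0.0114, 0.0, 0.0, 0.0, 12.0321]
[0.0416, 0.0136, 0.0, 0.0, 0.0, 13.751]
[0.0433, 0.0144, 0.0, 0.0, 0.0, 14.3239]
[0.0449, 0.0152, 0.0, 0.0, 0.0, 14.8969]
[0.0457, 0.0156, 0.0, 0.0, 0.0, 15.1834]
[0.0466, 0.016, 0.0, 0.0, 0.0, 15.4699]
[0.0474, 0.0164, 0.0, 0.0, 0.0, 15.7563]
[0.0482, 0.0168, 0.0, 0.0, 0.0, 16.0428]
[0.049, 0.0173, 0.0, 0.0, 0.0, 16.3293]
[0.0498, 0.0177, 0.0, 0.0, 0.0, 16.6158]
[0.0506, 0.0181, 0.0, 0.0, 0.0, 16.9023]
[0.0514, 0.0185, 0.0, 0.0, 0.0, 17.1887]
```

Scaled: 13.75 degrees / 120 = 0.1146.

Emit:
play_rows([
  [0.0054,0.0011,0,0,0,0.0143,-1],
  [0.0107,0.0025,0,0,0,0.0287,-1],
  [0.016,0.0039,0,0,0,0.043,-1],
  [0.0212,0.0056,0,0,0,0.0573,-1],
  [0.0264,0.0073,0,0,0,0.0716,-1],
  [0.0315,0.0093,0,0,0,0.0858,-1],
  [0.0366,0.0114,0,0,0,0.1,-1],
  [0.04,0.0129,0,0,0,0.11,-1],
  [0.0416,0.0136,0,0,0,0.1146,-1],
  [0.0416,0.0136,0,0,0,0.1146,-1],
])

```text
clock: 8.3
tcp_pos: [532.3, -11.2, 163.9]
orientation: [0.395, 3.114, 0.001]
ft_force: [0.6, 1.6, 6.3]
opening: 10.3
grip_force: 30.0
```

```bash
python3 - <<'E'
from h import *
m=meas();s=env.read_state();print(m,s["ft_force"])
look(["door_hinge","handle_grip","gap_point"])
p=np.array(m[:2])-HINGE; print("angle est", -np.arctan2(p[1],p[0])+0, np.arctan2(-24.9-155,573.7-610.5)-np.arctan2(p[1],p[0]))
E
```

```text
(np.float64(532.2704144037982), np.float64(-11.232442980225795), np.float64(163.8546702363635), np.float64(75.53028006128906)) [0.60443809 1.64686609 6.32648401]
side door_hinge []
side handle_grip [(0.83, [531.0, -12.0, 180.0])]
side gap_point [(0.58, [608.0, 20.0, 217.0]), (0.48, [429.0, -346.0, 1.0])]
top door_hinge [(0.87, [613.0, 157.0, 210.0])]
top handle_grip []
top gap_point [(0.42, [606.0, 22.0, 212.0])]
angle est 2.0106514860756164 0.23808068904492696
```

Scaled: 1.43 degrees / 120 = 0.0119.

Emit:
play_rows([
  [0.0009,0.0002,0,0,0,0.0023,-1],
  [0.0018,0.0004,0,0,0,0.0048,-1],
  [0.0027,0.0006,0,0,0,0.0072,-1],
  [0.0036,0.0007,0,0,0,0.0096,-1],
  [0.0045,0.0009,0,0,0,0.0119,-1],
  [0.0045,0.0009,0,0,0,0.0119,-1],
])

```text
clock: 9.3
tcp_pos: [528.5, -9.5, 163.8]
orientation: [0.434, 3.108, 0.001]
ft_force: [1.9, 3.2, 6.0]
opening: 10.2
grip_force: 29.9
```

Scaled: 0.57 degrees / 120 = 0.0048.

Emit:
play_rows([
  [0.0006,0.0001,0,0,0,0.0017,-1],
  [0.0012,0.0002,0,0,0,0.0033,-1],
  [0.0018,0.0004,0,0,0,0.0048,-1],
  [0.0018,0.0004,0,0,0,0.0048,-1],
])

```text
clock: 9.7
tcp_pos: [527.7, -9.0, 163.9]
orientation: [0.449, 3.105, 0.0]
ft_force: [3.0, 0.4, 5.1]
opening: 9.5
grip_force: 29.8
```

Scaled: 0.4 degrees / 120 = 0.0033.

Emit:
play_rows([
  [0.0006,0.0001,0,0,0,0.0017,-1],
  [0.0012,0.0002,0,0,0,0.0033,-1],
  [0.0012,0.0002,0,0,0,0.0033,-1],
  [0.0012,0.0002,0,0,0,0.0033,-1],
])

```text
clock: 10.1
tcp_pos: [527.5, -8.9, 163.9]
orientation: [0.459, 3.102, -0.0]
ft_force: [5.8, -1.1, 4.1]
opening: 9.7
grip_force: 29.7
```

The hook is holding at about 0.267 rad with roughly 6 N. I'll ease the door back a few mm, let go of the handle and lift.

Scaled: -2 degrees / 120 = -0.0167.

Emit:
play_rows([
  [-0.002,-0.0004,0,0,0,-0.0058,-1],
  [-0.0042,-0.0009,0,0,0,-0.0117,-1],
  [-0.0063,-0.0013,0,0,0,-0.0167,-1],
  [-0.0063,-0.0013,0,0,0,-0.0167,0],
  [-0.0063,-0.0013,0,0,0,-0.0167,0],
  [-0.0063,-0.0013,0,0,0,-0.0167,0],
  [-0.0063,-0.0013,0,0,0,-0.0167,0],
  [-0.0063,-0.0013,-0.03,0,0,-0.0167,0],
  [-0.0063,-0.0013,-0.07,0,0,-0.0167,0],
  [-0.0063,-0.0013,-0.097,0,0,-0.0167,0],
  [-0.0063,-0.0013,-0.097,0,0,-0.0167,0],
])

```text
clock: 11.2
tcp_pos: [532.7, -11.4, 263.6]
orientation: [0.404, 3.108, 0.002]
ft_force: [-0.6, -0.3, -0.5]
opening: 42.5
grip_force: 0.0
```

```bash
python3 - <<'E'
from h import *
m=meas();s=env.read_state();print(m,s["ft_force"],s["opening"])
for i in range(3): look(["door_hinge","handle_grip","gap_point","ridge_mid"])
for f in(.235,.25,.267): print(f,doorpt(f,180,-35),doorpt(f,130,31))
E
```

```text
(np.float64(532.7299059714559), np.float64(-11.396564914478494), np.float64(263.5935711647357), np.float64(75.17896981634388)) [-0.55317244 -0.293001   -0.45541729] 42.5355572140522
side door_hinge [(0.77, [605.0, 152.0, 215.0])]
side handle_grip [(0.9, [531.0, -12.0, 179.0])]
side gap_point [(0.55, [604.0, 22.0, 214.0])]
side ridge_mid [(0.48, [606.0, 20.0, 182.0])]
top door_hinge [(0.84, [612.0, 155.0, 211.0])]
top handle_grip []
top gap_point [(0.36, [606.0, 21.0, 211.0])]
top ridge_mid [(0.54, [603.0, 19.0, 182.0]), (0.31, [690.0, -331.0, -1.0])]
side door_hinge [(0.74, [607.0, 152.0, 213.0])]
side handle_grip [(0.57, [530.0, -11.0, 180.0])]
side gap_point [(0.4, [605.0, 20.0, 216.0])]
side ridge_mid [(0.41, [608.0, 18.0, 183.0])]
top door_hinge []
top handle_grip []
top gap_point [(0.4, [607.0, 20.0, 209.0])]
top ridge_mid [(0.55, [605.0, 22.0, 179.0])]
side door_hinge [(0.22, [589.0, 26.0, 182.0])]
side handle_grip [(0.72, [529.0, -12.0, 182.0])]
side gap_point [(0.54, [607.0, 21.0, 181.0]), (0.47, [609.0, 18.0, 215.0])]
side ridge_mid [(0.52, [609.0, 20.0, 182.0])]
top door_hinge [(0.93, [615.0, 154.0, 213.0])]
top handle_grip []
top gap_point [(0.56, [607.0, 21.0, 209.0])]
top ridge_mid [(0.49, [604.0, 18.0, 179.0]), (0.29, [615.0, 160.0, 213.0])]
0.235 [532.88505516 -11.13524713] [609.04193485  21.36290169]
0.25 [530.40185142  -9.95237675] [607.03761758  21.39980573]
0.267 [527.60936999  -8.56693876] [604.76702397  21.47796816]
```

```bash
python3 - <<'E'
from h import *
m=meas()
p=doorpt(.244,130,33.5);print(p)
rows(m,[(*p,263,75.4)])
E
```

```text
[610.2590639   20.75324231]
[-0.0691, 0.0512, -0.003, 0.0, 0.0, -0.1928]
```

Emit:
play_rows([
  [-0.03,0.025,0,0,0,0,-1],
  [-0.0685,0.0512,0,0,0,0,-1],
  [-0.0685,0.0512,0,0,0,0,-1],
  [-0.0685,0.0512,0,0,0,0,-1],
  [-0.0685,0.0512,0,0,0,0,-1],
  [-0.0685,0.0512,0.02,0,0,0,-1],
  [-0.0685,0.0512,0.035,0,0,0,-1],
  [-0.0685,0.0512,0.043,0,0,0,-1],
  [-0.0685,0.0512,0.043,0,0,0,-1],
])

```text
clock: 13.6
tcp_pos: [608.0, 20.2, 216.0]
orientation: [-0.405, -3.112, 0.001]
ft_force: [-0.5, -0.4, 0.1]
opening: -0.4
grip_force: 0.0
```

```bash
python3 - <<'E'
from h import *
m=meas();s=env.read_state();print(m,s["ft_force"],s["opening"])
pics=[]
for c in("side","top"):
    pic=capture(c);E=np.array(pic["extrinsics"]);K=np.array(pic["mtx"])
    q=(E@np.array([608,21,212,1]))[:3]; u=K@np.array([q[0],-q[1],-q[2]]); u=(u[:2]/u[2]).astype(int)
    pics.append(cv2.resize(pic["img"][u[1]-40:u[1]+40,u[0]-40:u[0]+40],(400,400),interpolation=cv2.INTER_CUBIC))
cv2.imwrite("pics/c3.png",np.hstack(pics))
E
```

```text
(np.float64(607.970145887737), np.float64(20.243984604691875), np.float64(216.04763533711602), np.float64(75.15689597608768)) [-0.45139425 -0.37644942  0.12993007] -0.35786471227851974
```

View pics/c3.png

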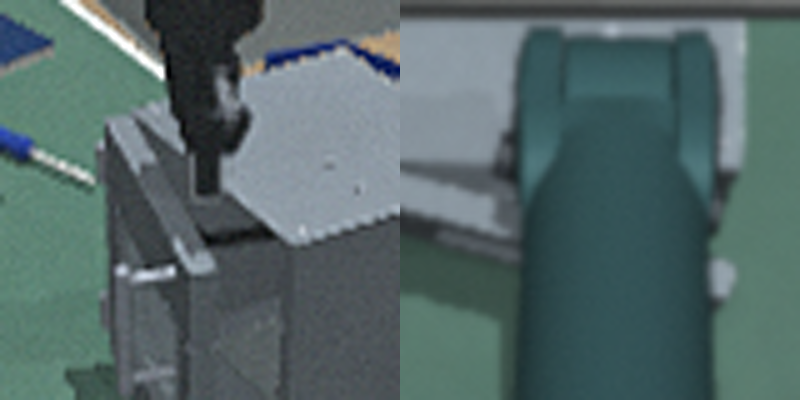

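The side crop shows the closed fingertips above the gap, at about (207,195). Going down to feel for the ridge.

Emit:
play_rows([
  [0,0,0.008,0,0,0,-1],
  [0,0,0.016,0,0,0,-1],
  [0,0,0.022,0,0,0,-1],
  [0,0,0.024,0,0,0,-1],
  [0,0,0.026,0,0,0,-1],
  [0,0,0.026,0,0,0,-1],
])

```text
clock: 14.3
tcp_pos: [609.6, 20.9, 190.7]
orientation: [-0.404, -3.115, 0.0]
ft_force: [0.3, 0.3, 0.1]
opening: 0.1
grip_force: 0.0
```

Emit:
play_rows([
  [0,0,0.001,0,0,0,-1],
  [0,0,0.002,0,0,0,-1],
  [0,0,0.003,0,0,0,-1],
  [0,0,0.003,0,0,0,-1],
])

```text
clock: 14.7
tcp_pos: [610.1, 20.9, 188.9]
orientation: [0.404, 3.115, 0.001]
ft_force: [-1.0, -0.0, 4.5]
opening: 0.0
grip_force: 2.6
```

Emit:
play_rows([
  [0,0,0.0005,0,0,0,-1],
  [0,0,0.001,0,0,0,-1],
  [0,0,0.001,0,0,0,-1],
])

```text
clock: 15.0
tcp_pos: [610.2, 20.8, 188.1]
orientation: [0.404, 3.114, 0.001]
ft_force: [-0.6, 1.0, 5.9]
opening: 0.1
grip_force: 2.9
```

Emit:
play_rows([
  [0,0,0.0005,0,0,0,-1],
  [0,0,0.001,0,0,0,-1],
  [0,0,0.001,0,0,0,-1],
])

```text
clock: 15.3
tcp_pos: [610.2, 20.8, 187.2]
orientation: [0.404, 3.114, 0.001]
ft_force: [-1.0, 0.5, 6.1]
opening: -0.0
grip_force: 3.2
```

Emit:
play_rows([
  [0,0,0.0005,0,0,0,-1],
  [0,0,0.001,0,0,0,-1],
  [0,0,0.0015,0,0,0,-1],
  [0,0,0.0015,0,0,0,-1],
])

```text
clock: 15.7
tcp_pos: [610.3, 20.8, 185.9]
orientation: [0.404, 3.114, 0.001]
ft_force: [-1.7, -0.4, 7.8]
opening: 0.3
grip_force: 3.7
```

Emit:
play_rows([
  [0,0,0.0005,0,0,0,-1],
  [0,0,0.001,0,0,0,-1],
  [0,0,0.001,0,0,0,-1],
])

```text
clock: 16.0
tcp_pos: [610.5, 20.8, 185.2]
orientation: [0.405, 3.113, 0.001]
ft_force: [-0.9, -0.5, 9.2]
opening: 0.4
grip_force: 4.1
```

```bash
python3 - <<'E'
from h import *
m=meas();print(m)
v=np.array(m[:2])-HINGE;o=[]
for f in np.arange(.01,.261,.01):
    k,s=np.cos(f),np.sin(f); w=HINGE+[k*v[0]+s*v[1],-s*v[0]+k*v[1]]
    o.append((*w,m[2],m[3]-np.degrees(f)))
rows(m,o)
E
```

```text
(np.float64(610.5357597964127), np.float64(20.784934872517226), np.float64(185.17669274012954), np.float64(75.19413869361408))
[0.0013, -0.0003, 0.0, 0.0, 0.0, 0.573]
[0.0026, -0.0007, 0.0, 0.0, 0.0, 1.1459]
[0.0039, -0.001, 0.0, 0.0, 0.0, 1.7189]
[0.0052, -0.0013, 0.0, 0.0, 0.0, 2.2918]
[0.0065, -0.0016, 0.0, 0.0, 0.0, 2.8648]
[0.0078, -0.0018, 0.0, 0.0, 0.0, 3.4377]
[0.0092, -0.0021, 0.0, 0.0, 0.0, 4.0107]
[0.0105, -0.0023, 0.0, 0.0, 0.0, 4.5837]
[0.0118, -0.0026, 0.0, 0.0, 0.0, 5.1566]
[0.0131, -0.0028, 0.0, 0.0, 0.0, 5.7296]
[0.0145, -0.003, 0.0, 0.0, 0.0, 6.3025]
[0.0158, -0.0032, 0.0, 0.0, 0.0, 6.8755]
[0.0171, -0.0034, 0.0, 0.0, 0.0, 7.4485]
[0.0184, -0.0035, 0.0, 0.0, 0.0, 8.0214]
[0.0198, -0.0037, 0.0, 0.0, 0.0, 8.5944]
[0.0211, -0.0038, 0.0, 0.0, 0.0, 9.1673]
[0.0224, -0.0039, 0.0, 0.0, 0.0, 9.7403]
[0.0238, -0.0041, 0.0, 0.0, 0.0, 10.3132]
[0.0251, -0.0041, 0.0, 0.0, 0.0, 10.8862]
[0.0265, -0.0042, 0.0, 0.0, 0.0, 11.4592]
[0.0278, -0.0043, 0.0, 0.0, 0.0, 12.0321]
[0.0291, -0.0044, 0.0, 0.0, 0.0, 12.6051]
[0.0305, -0.0044, 0.0, 0.0, 0.0, 13.178]
[0.0318, -0.0044, 0.0, 0.0, 0.0, 13.751]
[0.0332, -0.0045, 0.0, 0.0, 0.0, 14.3239]
[0.0345, -0.0045, 0.0, 0.0, 0.0, 14.8969]
```

Scaled: 2.3 degrees / 120 = 0.0192.

Emit:
play_rows([
  [0.0013,-0.0003,0.0003,0,0,0.0048,-1],
  [0.0026,-0.0007,0.0005,0,0,0.0096,-1],
  [0.0039,-0.001,0.0005,0,0,0.0143,-1],
  [0.0052,-0.0013,0.0005,0,0,0.0192,-1],
  [0.0052,-0.0013,0.0005,0,0,0.0192,-1],
])

```text
clock: 16.5
tcp_pos: [607.6, 20.7, 185.5]
orientation: [0.466, 3.099, 0.002]
ft_force: [0.5, -0.3, 7.7]
opening: -0.3
grip_force: 4.0
```

Emit:
play_rows([
  [0,0,0.0005,0,0,0,-1],
  [0,0,0.001,0,0,0,-1],
  [0,0,0.001,0,0,0,-1],
])

```text
clock: 16.8
tcp_pos: [607.6, 20.7, 185.0]
orientation: [0.466, 3.1, 0.002]
ft_force: [-1.0, -0.1, 11.1]
opening: 0.1
grip_force: 5.7
```

Scaled: 1.72 degrees / 120 = 0.0143.

Emit:
play_rows([
  [0.0013,-0.0003,0,0,0,0.0048,-1],
  [0.0026,-0.0007,0,0,0,0.0096,-1],
  [0.0039,-0.001,0,0,0,0.0143,-1],
  [0.0039,-0.001,0,0,0,0.0143,-1],
])

```text
clock: 17.2
tcp_pos: [604.1, 20.8, 185.0]
orientation: [0.513, 3.091, 0.003]
ft_force: [0.4, -0.3, 10.2]
opening: -0.1
grip_force: 5.2
```

Scaled: 1.2 degrees / 120 = 0.01.

Emit:
play_rows([
  [0.0013,-0.0003,0,0,0,0.0033,-1],
  [0.0026,-0.0006,0,0,0,0.0067,-1],
  [0.0039,-0.0009,0,0,0,0.01,-1],
  [0.0039,-0.0009,0,0,0,0.01,-1],
])

```text
clock: 17.6
tcp_pos: [600.2, 21.1, 185.1]
orientation: [0.545, 3.085, 0.003]
ft_force: [0.3, -1.5, 9.8]
opening: 0.1
grip_force: 5.2
```

```bash
python3 - <<'E'
from h import *
m=meas();s=env.read_state();print(m,s["ft_force"],s["wrist_torque"])
for i in range(3): look(["handle_grip"],("side",))
E
```

```text
(np.float64(600.1990779553761), np.float64(21.07140415631579), np.float64(185.05875883281274), np.float64(69.95535172756765)) [ 0.29077831 -1.49572023  9.75344426] [-0.13220407 -0.18486245  0.02540868]
side handle_grip [(0.66, [516.0, -4.0, 181.0])]
side handle_grip [(0.85, [518.0, -3.0, 181.0]), (0.23, [720.0, 50.0, -2.0])]
side handle_grip [(0.7, [518.0, -3.0, 178.0])]
```

Handle at about 0.33 rad, beyond the 0.267 catch stop. I'll keep drawing with the hook held down until past 0.40.

Scaled: 2.86 degrees / 120 = 0.0238.

Emit:
play_rows([
  [0.0013,-0.0003,0,0,0,0.0048,-1],
  [0.0026,-0.0007,0,0,0,0.0096,-1],
  [0.0039,-0.001,0,0,0,0.0143,-1],
  [0.0052,-0.0013,0,0,0,0.0192,-1],
  [0.0065,-0.0016,0,0,0,0.0238,-1],
  [0.0065,-0.0016,0,0,0,0.0238,-1],
])

```text
clock: 18.5
tcp_pos: [593.6, 21.7, 185.1]
orientation: [0.622, 3.071, 0.003]
ft_force: [1.1, -0.9, 10.8]
opening: -0.1
grip_force: 5.3
```

Scaled: 4.58 degrees / 120 = 0.0382.

Emit:
play_rows([
  [0.0013,-0.0003,0,0,0,0.0048,-1],
  [0.0026,-0.0007,0,0,0,0.0096,-1],
  [0.0039,-0.001,0,0,0,0.0143,-1],
  [0.0052,-0.0013,0,0,0,0.0192,-1],
  [0.0065,-0.0016,0,0,0,0.0238,-1],
  [0.0078,-0.0018,0,0,0,0.0287,-1],
  [0.0092,-0.0021,0,0,0,0.0333,-1],
  [0.0105,-0.0023,0,0,0,0.0382,-1],
  [0.0105,-0.0023,0,0,0,0.0382,-1],
])

```text
clock: 19.4
tcp_pos: [582.9, 23.4, 185.0]
orientation: [0.745, 3.043, 0.003]
ft_force: [1.0, -1.3, 10.6]
opening: 0.3
grip_force: 5.5
```

```bash
python3 - <<'E'
from h import *
m=meas();s=env.read_state();print(m,s["ft_force"],s["wrist_torque"])
for i in range(3): look(["handle_grip"],("side",))
E
```

```text
(np.float64(582.9362224228645), np.float64(23.435968985585056), np.float64(185.01027371801274), np.float64(62.49907584099821)) [ 1.03048798 -1.272868   10.55771422] [-0.25766792 -0.13405748  0.05277036]
side handle_grip [(0.55, [499.0, 9.0, 179.0])]
side handle_grip [(0.69, [496.0, 8.0, 182.0])]
side handle_grip [(0.58, [496.0, 6.0, 179.0])]
```

Door at about 0.455, free of the catch. I'll lift off the ridge, keeping the fingers behind the door, and then swing it open.

Emit:
play_rows([
  [0,0,-0.005,0,0,0,-1],
  [0,0,-0.01,0,0,0,-1],
  [0,0,-0.012,0,0,0,-1],
  [0,0,-0.012,0,0,0,-1],
])

```text
clock: 20.1
tcp_pos: [578.7, 24.4, 194.0]
orientation: [-0.745, -3.051, -0.0]
ft_force: [-0.8, 0.9, -0.0]
opening: -0.1
grip_force: 0.0
```

```bash
python3 - <<'E'
from h import *
m=meas();print(m,env.read_state()["ft_force"],env.read_state()["q"].round(2))
v=np.array(m[:2])-HINGE;o=[]
for f in np.arange(.06,1.261,.06):
    k,s=np.cos(f),np.sin(f); w=HINGE+[k*v[0]+s*v[1],-s*v[0]+k*v[1]]
    o.append((*w,m[2],m[3]-np.degrees(f)))
rows(m,o);print(o[-1])
E
```

```text
(np.float64(578.6958197779703), np.float64(24.364510319843014), np.float64(193.96430334363453), np.float64(62.557636890220024)) [-0.81681174  0.86120092 -0.0013257 ] [-0.31  0.47  0.26  1.98 -0.18  0.71  1.15]
[0.0079, -0.0017, 0.0, 0.0, 0.0, 3.4377]
[0.0159, -0.0029, 0.0, 0.0, 0.0, 6.8755]
[0.0239, -0.0036, 0.0, 0.0, 0.0, 10.3132]
[0.032, -0.0039, 0.0, 0.0, 0.0, 13.751]
[0.04, -0.0036, 0.0, 0.0, 0.0, 17.1887]
[0.0481, -0.0029, 0.0, 0.0, 0.0, 20.6265]
[0.056, -0.0017, 0.0, 0.0, 0.0, 24.0642]
[0.0639, -0.0, 0.0, 0.0, 0.0, 27.502]
[0.0717, 0.0021, 0.0, 0.0, 0.0, 30.9397]
[0.0793, 0.0048, 0.0, 0.0, 0.0, 34.3775]
[0.0868, 0.0078, 0.0, 0.0, 0.0, 37.8152]
[0.094, 0.0113, 0.0, 0.0, 0.0, 41.253]
[0.1011, 0.0153, 0.0, 0.0, 0.0, 44.6907]
[0.1079, 0.0196, 0.0, 0.0, 0.0, 48.1285]
[0.1144, 0.0244, 0.0, 0.0, 0.0, 51.5662]
[0.1206, 0.0295, 0.0, 0.0, 0.0, 55.0039]
[0.1265, 0.035, 0.0, 0.0, 0.0, 58.4417]
[0.1321, 0.0408, 0.0, 0.0, 0.0, 61.8794]
[0.1373, 0.047, 0.0, 0.0, 0.0, 65.3172]
[0.1421, 0.0535, 0.0, 0.0, 0.0, 68.7549]
[0.1465, 0.0602, 0.0, 0.0, 0.0, 72.1927]
(np.float64(476.396955937568), np.float64(145.32991123312902), np.float64(193.96430334363453), np.float64(-9.635045296263698))
```

Scaled: 27.5 degrees / 120 = 0.2292.

Emit:
play_rows([
  [0.0079,-0.0017,-0.003,0,0,0.0283,-1],
  [0.0159,-0.0029,-0.003,0,0,0.0575,-1],
  [0.0239,-0.0036,-0.003,0,0,0.0858,-1],
  [0.032,-0.0039,-0.003,0,0,0.1146,-1],
  [0.04,-0.0036,-0.003,0,0,0.1433,-1],
  [0.0481,-0.0029,-0.003,0,0,0.1717,-1],
  [0.056,-0.0017,-0.003,0,0,0.2008,-1],
  [0.0639,0,-0.003,0,0,0.2292,-1],
  [0.0639,0,-0.003,0,0,0.2292,-1],
])

```text
clock: 21.0
tcp_pos: [521.1, 54.2, 196.5]
orientation: [-1.447, -2.786, 0.002]
ft_force: [0.8, 0.3, -0.5]
opening: 0.4
grip_force: 0.0
```

```bash
python3 - <<'E'
from h import *
m=meas();print(m,env.read_state()["ft_force"],env.read_state()["q"].round(2))
for i in range(2): look(["handle_grip"])
v=np.array(m[:2])-HINGE;o=[]
for f in np.arange(.06,.9,.06):
    k,s=np.cos(f),np.sin(f); w=HINGE+[k*v[0]+s*v[1],-s*v[0]+k*v[1]]
    o.append((*w,m[2],m[3]-np.degrees(f)))
rows(m,o);print(o[-1])
E
```

```text
(np.float64(521.1090804412859), np.float64(54.21483195877198), np.float64(196.49197402005873), np.float64(35.10387382962017)) [ 0.81399692  0.26815249 -0.45550274] [-0.49  0.41  0.4   2.1  -0.25  0.67  0.69]
side handle_grip [(0.7, [443.0, 79.0, 180.0])]
top handle_grip []
side handle_grip [(0.72, [445.0, 81.0, 181.0])]
top handle_grip []
[0.0079, -0.0016, 0.0, 0.0, 0.0, 3.4377]
[0.0159, -0.0028, 0.0, 0.0, 0.0, 6.8755]
[0.024, -0.0034, 0.0, 0.0, 0.0, 10.3132]
[0.0321, -0.0036, 0.0, 0.0, 0.0, 13.751]
[0.0401, -0.0033, 0.0, 0.0, 0.0, 17.1887]
[0.0482, -0.0025, 0.0, 0.0, 0.0, 20.6265]
[0.0562, -0.0013, 0.0, 0.0, 0.0, 24.0642]
[0.064, 0.0005, 0.0, 0.0, 0.0, 27.502]
[0.0718, 0.0027, 0.0, 0.0, 0.0, 30.9397]
[0.0794, 0.0054, 0.0, 0.0, 0.0, 34.3775]
[0.0869, 0.0085, 0.0, 0.0, 0.0, 37.8152]
[0.0941, 0.0121, 0.0, 0.0, 0.0, 41.253]
[0.1012, 0.0161, 0.0, 0.0, 0.0, 44.6907]
[0.1079, 0.0205, 0.0, 0.0, 0.0, 48.1285]
[0.1144, 0.0253, 0.0, 0.0, 0.0, 51.5662]
(np.float64(475.9859791114004), np.float64(162.37324765842516), np.float64(196.49197402005873), np.float64(-16.462327732153916))
```

Scaled: 44.7 degrees / 120 = 0.3725.

Emit:
play_rows([
  [0.0079,-0.0016,0,0,0,0.0283,-1],
  [0.0159,-0.0028,0,0,0,0.0575,-1],
  [0.024,-0.0034,0,0,0,0.0858,-1],
  [0.0321,-0.0036,0,0,0,0.1146,-1],
  [0.0401,-0.0033,0,0,0,0.1433,-1],
  [0.0482,-0.0025,0,0,0,0.1717,-1],
  [0.0562,-0.0013,0,0,0,0.2008,-1],
  [0.064,0.0005,0,0,0,0.2292,-1],
  [0.0718,0.0027,0,0,0,0.2575,-1],
  [0.0794,0.0054,0,0,0,0.2867,-1],
  [0.0869,0.0085,0,0,0,0.315,-1],
  [0.0941,0.0121,0,0,0,0.3438,-1],
  [0.1012,0.0161,0,0,0,0.3725,-1],
  [0.1012,0.0161,0,0,0,0.3725,-1],
])

```text
clock: 22.8
tcp_pos: [477.4, 146.7, 196.9]
orientation: [-2.399, -2.029, -0.0]
ft_force: [0.2, 0.4, 1.2]
opening: 0.0
grip_force: 0.0
```

```bash
python3 - <<'E'
from h import *
m=meas();print(m,env.read_state()["ft_force"],env.read_state()["q"].round(2))
for i in range(2): look(["handle_grip"])
rows(m,[(m[0]+30,m[1]-20,m[2],m[3])])
E
```

```text
(np.float64(477.3820225268596), np.float64(146.69357880121967), np.float64(196.89570224608028), np.float64(-9.554647058809298)) [0.21456977 0.35578188 1.1812466 ] [-0.86  0.42  0.62  2.16 -0.39  0.67 -0.13]
side handle_grip []
top handle_grip []
side handle_grip [(0.91, [441.0, 217.0, 179.0])]
top handle_grip []
[-0.0147, 0.0329, 0.0, 0.0, 0.0, 0.0]
```

Door at about 1.72 rad. I'll back off slightly, then lift clear.

Emit:
play_rows([
  [-0.003,0,-0.002,0,0,0,-1],
  [-0.006,0,-0.01,0,0,0,-1],
  [-0.006,0,-0.04,0,0,0,-1],
  [-0.006,0,-0.08,0,0,0,-1],
  [-0.006,0,-0.12,0,0,0,-1],
  [-0.006,0,-0.12,0,0,0,-1],
  [-0.006,0,-0.12,0,0,0,-1],
])

```text
clock: 23.9
tcp_pos: [476.8, 139.7, 318.2]
orientation: [-2.4, -2.026, -0.004]
ft_force: [0.3, 0.3, -0.7]
opening: -0.3
grip_force: 0.0
```

```bash
python3 - <<'E'
from h import *
m=meas();print(m,env.read_state()["ft_force"])
look(["handle_grip","hook_root","multimeter","clip_bin","nut_driver","spare_thermostat"])
pic=save("side","s9.png");cv2.imwrite("pics/s9c.png",cv2.resize(pic["img"][100:300,150:400],None,fx=3,fy=3,interpolation=cv2.INTER_CUBIC))
E
```

```text
(np.float64(476.81624812648744), np.float64(139.74219363913343), np.float64(318.19028905154744), np.float64(-9.660311110769532)) [ 0.27857502  0.31476052 -0.71244648]
side handle_grip [(0.69, [437.0, 220.0, 179.0])]
side hook_root [(0.52, [479.0, 163.0, 181.0])]
side multimeter []
side clip_bin [(0.95, [695.0, -329.0, 4.0])]
side nut_driver [(0.7, [428.0, -342.0, 0.0])]
side spare_thermostat [(0.58, [435.0, 300.0, -0.0])]
top handle_grip []
top hook_root [(0.27, [434.0, 298.0, -1.0])]
top multimeter [(0.76, [575.0, 382.0, 2.0])]
top clip_bin [(0.56, [692.0, -333.0, -1.0])]
top nut_driver [(0.59, [432.0, -344.0, -2.0])]
top spare_thermostat [(0.6, [435.0, 298.0, 2.0])]
```

View pics/s9c.png

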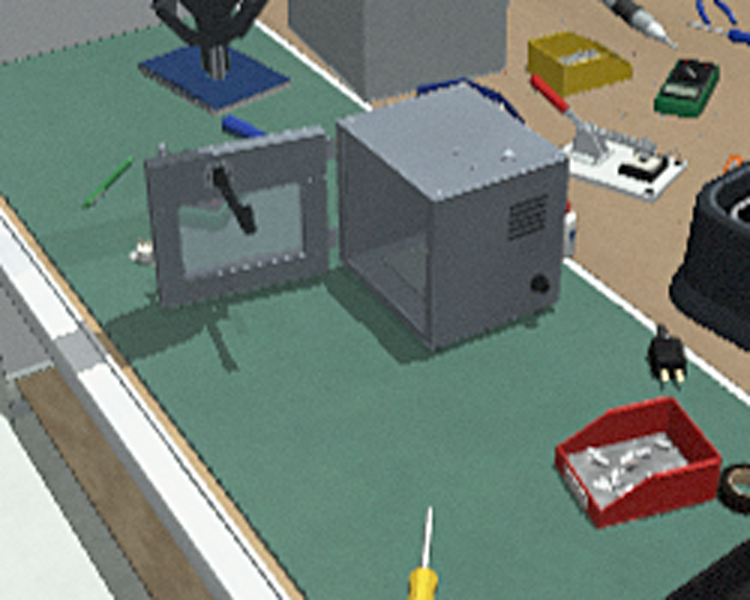

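The crop shows the door wide open around (240,220), with the hook intact at (235,205), the gripper clear above it and the bystanders unmoved. Handing in.

```bash
python3 -c "
from rig import ticket
print(ticket.finish_job())"
```

```text
the job is handed in; nothing more can be done
None
```

The box is open: the door stands at about 1.72 rad with the hook intact (peak readings about 11 N pressing, 6 N against the catch), the other bench items are where they were, and the job was handed in with the arm clear at about 24 s; no verdict came back.

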